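# Gauge the depth of the red-marked well

## Robot

A 6-joint arm with a two-finger parallel gripper is mounted at the origin on a cart in front of the work surface, level with it; the furniture and walls round the work are solid. World frame = base frame: x ahead of the robot, y to its left, z up, the work surface at z = 0. Lengths are in mm, angles in rad, forces in N, time in s.
With the tool pointing down it reaches from about 275 to 825 mm from the base axis. Payload 5.2 kg.
Tool frame: the origin (TCP) lies at the very end of the fingers, on their centre line; the grasp point (between the pads) lies 19 mm behind it; z points along the fingers, y is the direction in which the jaws open and shut (so a half turn about z gives the same grasp; the last joint's range is limited). The gripper opens to 93 mm and grips with 3 to 60 N. Pads are 15 mm wide; open, the fingers measure 128 mm over their backs; the gripper's body (75 mm by 188 mm) begins 65 mm behind the grasp point.
Start: joints at [-1.38, 0.259, 1.535, -0, 1.348, -0.203], TCP at [211.056, -507.898, 218.653] pointing down, gripper open.
Joint ranges: [-3.14, 3.14], [-0.91, 2.08], [0.19, 2.58], [-1.22, 4.36], [0.22, 2.71], [-3.12, 3.12]. Speed limits (rad/s): [2.57, 2.57, 3.14, 3.14, 3.14, 3.14].

## Interface

Orientations are given as [roll, pitch, yaw] about the fixed x, y, z axes, in that order (R = Rz(yaw) Ry(pitch) Rx(roll)).
In Python, from bench import robot gives the robot as it stands. The module is installed in compiled form; this text tells all that it offers. Calls block until the motion is done:
- robot.move_ptp(position, orientation): joint-space move of the TCP to a pose.
- robot.move_linear(position, ori=None, speed=150, f_stop=None): straight line of the TCP; ori=None keeps the orientation; speed is the mean speed in mm/s. With f_stop (N) it stops when the force on the tool has changed by that much, and returns True; else False.
- robot.move_j(angles): joint-space move.
- robot.move_gripper(opening): opening from 0.0 (shut) to 1.0 (fully open); the grip force is fixed at half the most; returns when the fingers have stopped.
- robot.sleep(seconds).
- robot.inverse_kinematics(position, orientation): joint angles nearest the present ones, or None.
- robot.get_image(name): name is "scene" or "top" or "wrist"; returns a dict with "img" (420x560x3 uint8, blue, green, red), "fovy" (degrees; the focal length in pixels is half the picture's height over the tangent of half this angle, whatever the lens; pixels are square), "cx", "cy" (the principal point, pixels), "k1" (the pictures are not rectified: a ray, as slopes to the right and down, at radius r is drawn at 1 + k1 r^2 times it, then the intrinsics apply), "eye" and "orientation" of the camera in the world. Camera axes: x right, y down, z forward; pixel columns grow to the right and rows downward; lengths in mm; the calibration is good to about 2 mm. A picture is of the moment at which its call begins. There is no depth.
A pose or a line that the arm cannot do raises robot.MotionError and nothing moves.
- robot.hand_in(): hands the job in, once; it reports no verdict.
Readings, each from a call of its own:
- robot.current_t(): time.
- robot.current_qpos(): joint angles.
- robot.current_joint_vel(): joint speeds.
- robot.current_joint_efforts(): joint torques, N m.
- robot.current_tcp_pos(): TCP position.
- robot.current_eef_rot(): TCP orientation.
- robot.current_contact_force(): force on the tool from outside, world axes, zero at the start.
- robot.current_ft_torque(): the same for the moment, N m.
- robot.current_gripper_width(): opening from 0.0 (shut) to 1.0 (fully open).
Only numpy, scipy, OpenCV 4.12 (cv2) and the standard library are available. Lean on these libraries where they do the work, as an engineer would, in place of code of your own. Each camera call takes 0.05 s, during which the arm holds its last target. There are 200 camera calls.

## Task

Slide the depth gauge along the metal block until its rod stands over the well marked in red. Gently press the rod down until it bottoms out firmly in that well, and only then push the orange stop collar down the rod until it sits flat on the gauge's steel boss, leaving the rod bottomed, the gauge seated on the block and the jars and beaker undisturbed.

Things in the scene. Friction and masses are not known exactly. Their poses are not given: they have to be found in the camera images.
- well_block: fixed aluminium block, 76 mm (its x) by 270 mm (its y, the long way) by 80 mm high, on a black foot 84 x 278 mm. Origin at the centre of its underside on the worktop, z up. Three upright wells of 18 mm diameter open in its top on the long centre line, at y = -50, 0 and +50 mm. Their depths differ, are not visible and lie between 40 and 60 mm; each ends in a sprung metal disc that yields 3 mm at under 3 N and then stands firm
- red_rim_mouth (a point): centre of the mouth, level with the block's top, of the well to gauge: it has a red rim and a red band, 12 mm wide, down both long sides of the block below it. The other two wells have grey and white ones
- depth_gauge: loose blue saddle frame, about 0.6 kg, 94 mm (its x) by 130 mm (its y, along the block), riding on the block's top, with cheeks that hang 12 mm down over the block's long sides with 1.6 mm play, so that it slides only along the block. Origin at its centre, level with the block's top; z up. The end bars that can be pushed are at y = +-65 mm (outer faces), 26 mm high and 92 mm wide. A white index line at the middle of each cheek shows where the rod is
- boss_top (a point): centre of the top face of the gauge's round steel boss (38 mm diameter), 40 mm above the gauge's origin; the rod slides through it and the stop collar must come to sit on it
- depth_rod: steel rod, 10 mm diameter, upright through the boss; origin at the centre of its lower tip, z up. Its black head, 22 mm diameter and 12 mm high, has its flat top 150 mm above the tip. At the start the tip hangs 4 mm above the block's top. It slides up and down in the boss against about 5 N of friction and stays where it is left; travel 75 mm
- stop_collar: orange disc, 66 mm diameter, 12 mm high in all (flat top 12 mm above the origin), on the rod; origin at the centre of its underside (a 32 mm dark hub). At the start it is gripped 114 to 122 mm above the rod's tip and rides with the rod; it slides along the rod against about 2.5 N of friction and stays where it is left
- pad_a (a joint): how far the sprung disc at the bottom of the well at the block's y = -50 mm is pressed down (m): 0 untouched, 0.003 firm
- pad_b (a joint): the same for the well at the block's y = 0
- pad_c (a joint): the same for the well at the block's y = +50 mm
- beaker: loose glass beaker, 76 x 71 x 89 mm, a bystander; origin at the centre of its underside
- amber_jar: loose brown jar with a black cap, 52 mm diameter, 89 mm high, a bystander; origin at the centre of its underside
- salt_jar: loose white jar with a red cap, 64 mm diameter, 119 mm high, a bystander; origin at the centre of its underside
Not all that is in view belongs to the job. Several things have the shape of the depth_gauge; the one meant has the colours described above.

How it is judged:
By the outcome, as a careful person would: the job done as asked, in the order asked, and still so for the second after the job is handed in, with the robot touching nothing.
It also fails if it takes over 58 s, if anything falls off the work surface, if the arm or the gripper's body presses on something with over 40 N, if the wrist force passes 120 N, or if a joint passes its speed limit or range.

## Working session

There is one attempt and no reset: what is moved stays moved. The work goes in short steps, each a Python script; the robot and the scene stay as the last script left them, time stands still between calls to the robot, and variables do not carry over. Pictures are saved under pics/ and viewed, about 8 in all and at most 12, crops included, and the job is handed in when it is done.

```bash
mkdir -p pics
cat > h.py <<'E'
import numpy as np, cv2, pickle
from scipy.spatial.transform import Rotation as R
from bench import robot
def grab(n,f):
    d=robot.get_image(n); cv2.imwrite(f'pics/{f}.png',d['img']); pickle.dump(d,open(f'pics/{f}.pkl','wb')); return d
def load(f): return pickle.load(open(f'pics/{f}.pkl','rb'))
def rot(d):
    o=np.array(d['orientation'],float)
    return o if o.shape==(3,3) else R.from_euler('xyz',o).as_matrix()
def K(d):
    f=d['img'].shape[0]/2/np.tan(np.radians(d['fovy'])/2)
    return np.array([[f,0,d['cx']],[0,f,d['cy']],[0,0,1]])
def at_z(d,u,v,z):
    p=cv2.undistortPoints(np.array([[[u,v]]],float),K(d),np.array([d['k1'],0,0,0,0.]))[0,0]
    r=rot(d)@[p[0],p[1],1]; e=np.array(d['eye']); return e+r*(z-e[2])/r[2]
def proj(d,P):
    c=rot(d).T@(np.array(P,float)-d['eye']); s=c[:2]/c[2]; s=s*(1+d['k1']*(s@s)); k=K(d)
    return np.array([k[0,0]*s[0]+k[0,2],k[1,1]*s[1]+k[1,2]])
E
python3 - <<'E'
from h import *
for n in('scene','top','wrist'):
    d=grab(n,n+'0'); print(n,d['fovy'],d['cx'],d['cy'],d['k1'],d['eye'],d['orientation'])
print(robot.current_t(),robot.current_eef_rot())
E
```

```text
scene 46.92334499818456 281.731081002982 213.30076003515464 -0.018983444522000497 [ 217.30887594 -932.94139265 1084.8315567 ] [-2.39053196e+00  1.32121386e-03 -4.17429620e-01]
top 51.789613155324844 281.5144377506092 205.43871935205868 0.04191114360447342 [ 551.41513772 -147.85064085  999.53686791] [-3.09449684  0.00530514 -1.57357967]
wrist 70.08630507709444 284.20902671951734 214.5447679406819 -0.0012415690495456097 [ 274.0897013  -482.14749953  383.92354546] [ 2.89591314e+00  2.64431251e-03 -1.17705302e+00]
0.15 [-3.14024008e+00 -2.67156498e-04  3.93799861e-01]
```

View pics/scene0.png

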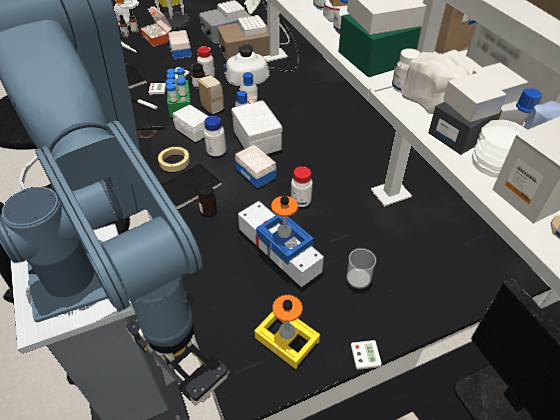

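View pics/top0.png

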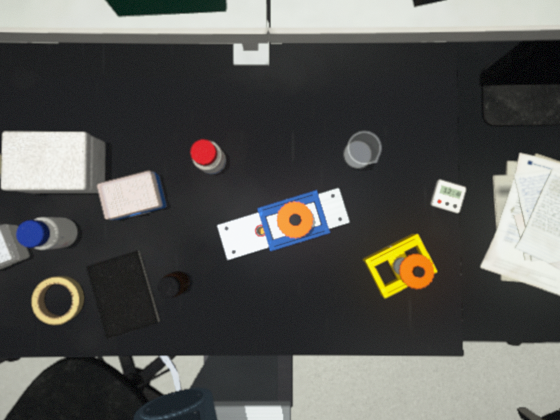

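Candidates for the gauge: the blue frame on the block at top (295,220) and the yellow frame lying on the bench at top (400,268). The blue one fits, since it has the right colour and rides on the block. I'll confirm in an enlarged crop.

Run:
```python
from h import *
a=load('top0')['img'][170:280,200:370]; b=load('scene0')['img'][180:300,225:335]
a=cv2.resize(a,None,fx=4.6,fy=4.6,interpolation=cv2.INTER_CUBIC)
cv2.imwrite('pics/ctop.png',a)
cv2.imwrite('pics/cscene.png',cv2.resize(b,None,fx=5,fy=5,interpolation=cv2.INTER_CUBIC))
```

```text
(no output)
```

View pics/ctop.png

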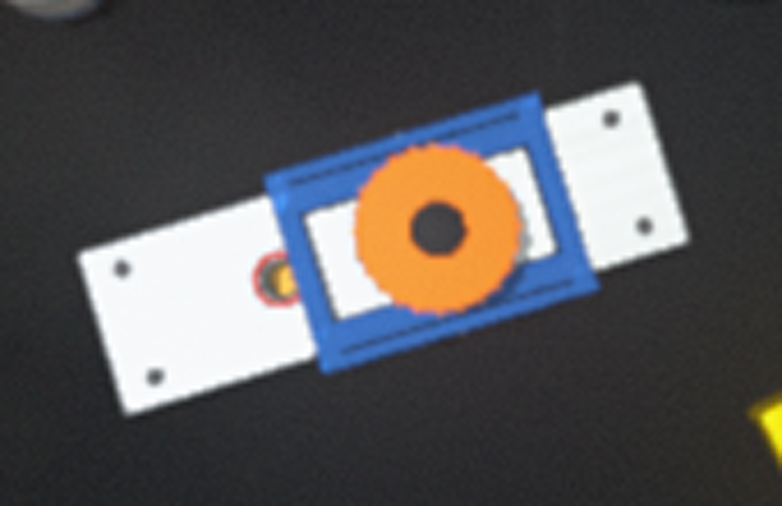

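View pics/cscene.png

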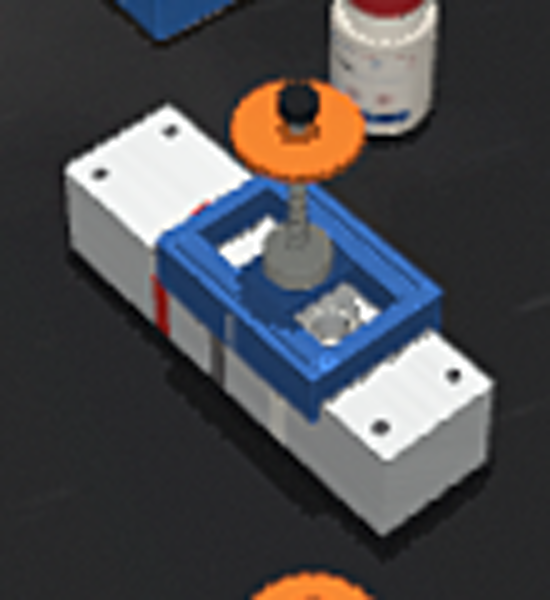

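Confirmed: the blue gauge sits near the middle of the block. The red-rim well is partly covered at crop (278,280), and the red band in the scene crop is at (162,303). Next I compute positions.

Run:
```python
from h import *
d=load('top0'); f=lambda u,v,z: at_z(d,u/4.6+200-.4,v/4.6+170-.4,z)[:2]
B=np.array([f(*p,80) for p in[(78,252),(640,82),(690,240),(125,415)]])
print('block',B.round(1),B.mean(0).round(1),np.linalg.norm(np.roll(B,-1,0)-B,axis=1).round(1))
a=(B[0]+B[3]-B[1]-B[2]);a/=np.linalg.norm(a);print('axis',a,np.degrees(np.arctan2(a[1],a[0])))
red=f(276,280,80);print('red',red.round(1),'along',(red-B.mean(0))@a)
G=np.array([f(*p,106) for p in[(265,178),(540,93),(600,290),(325,372)]])
print('gauge',G.round(1),G.mean(0).round(1),np.linalg.norm(np.roll(G,-1,0)-G,axis=1).round(1),(G.mean(0)-B.mean(0))@a)
h=f(438,228,80+4+150);print('head',h.round(1),(h-B.mean(0))@a)
s=load('scene0'); g=lambda u,v,z: at_z(s,u/5+225-.4,v/5+180-.4,z)[:2]
Bs=np.array([g(*p,80) for p in[(66,167),(168,103),(493,381),(388,460)]])
print('scene block',Bs.mean(0).round(1),'head',g(298,98,234).round(1))
C=at_z(d,207,153,119),at_z(d,363,150,89),at_z(d,175,283,89);print(np.round(C,0))
```

```text
block [[ 554.9   -5.1]
 [ 632.8 -265. ]
 [ 559.7 -287.4]
 [ 480.   -27. ]] [ 556.8 -146.1] [271.4  76.5 272.2  78.1]
axis [-0.28974568  0.95710367] 106.84273070735158
red [541.7 -96.4] along 51.93409821325305
gauge [[ 587.8  -93. ]
 [ 625.7 -216.8]
 [ 537.2 -243. ]
 [ 500.9 -119.8]] [ 562.9 -168.1] [129.5  92.3 128.4  91. ] -22.807513452183148
head [ 563.1 -167.4] -22.14238365325875
scene block [ 558.3 -140.8] head [ 563.2 -165.2]
[[ 701.    9.  119.]
 [ 711. -316.   89.]
 [ 433.   79.   89.]]
```

```bash
cat >> h.py <<'E'
c0=np.array([557.,-145.]); a=np.array([-.2897,.9571]); a/=np.linalg.norm(a)
def ori(th):
    A=np.array([*a,0]); Z=np.array([0,0,1.]); th=np.radians(th)
    z=-Z*np.cos(th)+A*np.sin(th); x=-A*np.cos(th)-Z*np.sin(th)
    return R.from_matrix(np.c_[x,np.cross(z,x),z]).as_euler('xyz')
def pt(s,z,c=0): return [*(c0+s*a+c*np.array([a[1],-a[0]])),z]
E
python3 - <<'E'
from h import *
o=ori(22)
robot.move_gripper(.45)
robot.move_ptp(pt(-125,170),o)
robot.move_linear(pt(-118,91),o,speed=120)
print(robot.current_tcp_pos(),robot.current_contact_force())
for s in (-90,-60,-30):
    robot.move_linear(pt(s,91),o,speed=50); print(s,robot.current_contact_force().round(1) if hasattr(robot.current_contact_force(),'round') else robot.current_contact_force())
print(robot.current_t())
d=grab('top','top1');s=grab('scene','scene1')
A=cv2.resize(d['img'][170:280,200:370],None,fx=3.6,fy=3.6,interpolation=cv2.INTER_CUBIC)[:, :400]
A=cv2.resize(d['img'][170:280,210:310],(400,440),interpolation=cv2.INTER_CUBIC)
B=cv2.resize(s['img'][180:290,225:325],(400,440),interpolation=cv2.INTER_CUBIC)
cv2.imwrite('pics/c1.png',np.hstack([A,B]))
E
```

```text
[ 591.57275324 -258.38543359   91.73179274] [-0.19642369 -0.3212363   0.25150624]
-90 [-0.3  0.6 -0. ]
-60 [-0.2 -0.1 -0.2]
-30 [-0.1  0.3 -0.4]
6.1333
```

View pics/c1.png

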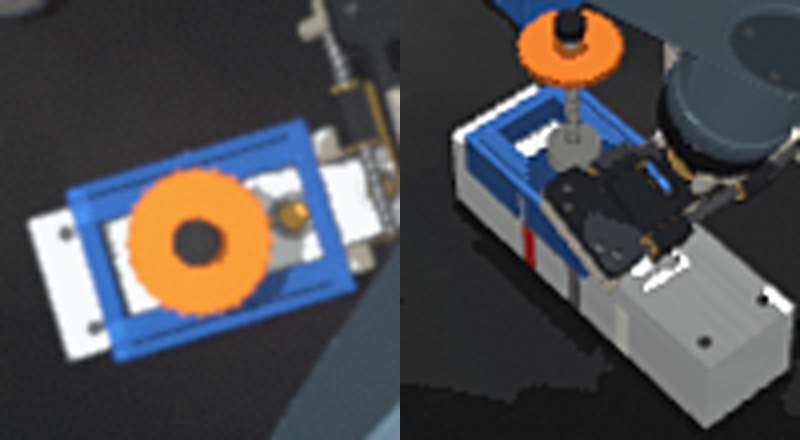

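The top crop shows the head at (197,242). In the scene crop the index line is at about (520,208) and the red band at about (528,245), so the gauge is close to the well, possibly a few mm past it. I'll compute the offset.

Run:
```python
from h import *
d=load('top1');h=at_z(d,197/4+210-.4,242/4+170-.4,234)[:2];print('head',h,(h-c0)@a)
G=np.mean([at_z(d,u/4+209.6,v/4+169.6,106)[:2] for u,v in[(68,190),(302,120),(355,292),(117,362)]],0);print('gauge',G,(G-c0)@a)
s=load('scene1')
# predicted pixels in the crop for band and index at along s (near side c=-38 / -47)
f=lambda P:((proj(s,P)-[225,180]+.4)*4+[400,0]).round(1)
for q in(45,48,51,54):print(q,'band z60',f(pt(q,60,-38)),f(pt(q,60,38)),'index z88',f(pt(q,88,-47)))
# zoomed raw
im=s['img'][220:252,245:270]; cv2.imwrite('pics/c2.png',cv2.resize(im,None,fx=22,fy=18,interpolation=cv2.INTER_CUBIC))
h=load('scene1')
im=s['img'].astype(int);rd=(im[:,:,2]-im[:,:,1]>60)&(im[:,:,2]-im[:,:,0]>60)
for v in range(232,250):
    u=np.where(rd[v,250:264])[0]+250; 
    if len(u): w=(im[v,u,2]-im[v,u,1]); print(v,round((u*w).sum()/w.sum(),2),end='; ')
```

```text
head [ 544.00389712 -103.71992204] 43.274858482316446
gauge [ 543.40669418 -103.33844572] 43.812988175623275
45 band z60 [533.7 229.3] [617.  175.8] index z88 [521.8 209.3]
48 band z60 [531.  226.8] [614.3 173.5] index z88 [519.1 206.8]
51 band z60 [528.3 224.3] [611.6 171.1] index z88 [516.3 204.2]
54 band z60 [525.6 221.8] [608.8 168.7] index z88 [513.6 201.7]
237 256.0; 238 256.56; 239 256.92; 240 256.61; 241 256.94; 242 256.95; 243 256.94; 244 256.96; 245 257.49; 246 258.0;
```

View pics/c2.png

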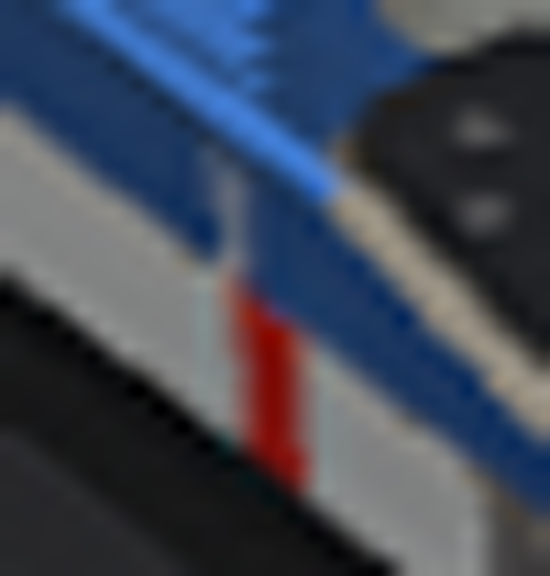

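Run:
```python
from h import *
from scipy.optimize import fsolve
s=load('scene1')
px=lambda u,v:np.array([u/22-.5+245,v/18-.5+220])
def q(p,c): return fsolve(lambda x:proj(s,pt(x[0],x[1],c))-p,[48,60]).round(1)
print('band',[q(px(*p),-38.0) for p in[(265,330),(272,380),(280,450)]],'index',[q(px(*p),-47) for p in[(228,180),(233,220),(236,250)]])
print(robot.current_tcp_pos())
```

```text
band [array([52.2, 49.6]), array([51.5, 38.2]), array([50.9, 21.5])] index [array([45.2, 97.8]), array([44.8, 89. ]), array([44.7, 82.2])]
[ 565.51359993 -173.24837022   90.96823471]
```

Scene gives a gap of 6.6 mm and top gives 7.2 mm, so I push 6.8 mm more, back off and re-check.

Run:
```python
from h import *
o=ori(22)
robot.move_linear(pt(-23.2,91),o,speed=25)
robot.sleep(.1); print(robot.current_tcp_pos())
robot.move_linear(pt(-45,93),o,speed=80)
robot.move_linear(pt(-80,290),o,speed=250)
robot.move_gripper(0)
s=grab('scene','scene2');d=grab('top','top2');print(robot.current_t())
A=cv2.resize(d['img'][170:280,210:310],(500,550),interpolation=cv2.INTER_CUBIC)
B=cv2.resize(s['img'][220:252,245:270],(300,550),interpolation=cv2.INTER_CUBIC)
cv2.imwrite('pics/c3.png',np.hstack([A,B]))
```

```text
[ 563.78033863 -167.17549492   90.99448708]
9.0417
```

View pics/c3.png

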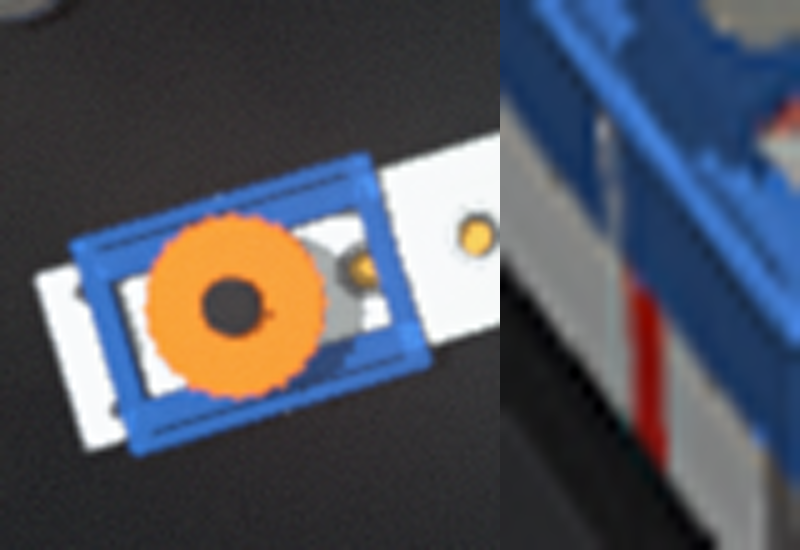

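The top crop shows the head at (232,307), the white well at (478,234) and the grey well partly hidden at (360,268). In the scene crop the index line is at (612,210) and the band centre at (645,360).

Run:
```python
from h import *
from scipy.optimize import fsolve
s=load('scene2');d=load('top2')
px=lambda u,v:np.array([(u-500)/12-.5+245,v/17.19-.5+220])
def q(p,c): return fsolve(lambda x:proj(s,pt(x[0],x[1],c))-p,[48,60]).round(1)
print('band',[q(px(*p),-38.0) for p in[(640,310),(647,370),(652,430)]],'index',[q(px(*p),-47) for p in[(604,140),(611,180),(614,225)]])
f=lambda u,v,z:at_z(d,u/5+209.6,v/5+169.6,z)[:2]
w=f(478,234,80);h=f(232,307,234)
G=np.mean([f(*p,106) for p in[(73,243),(368,153),(432,360),(138,453)]],0)
for n,p in(('white',w),('head',h),('gauge',G)):print(n,p.round(1),((p-c0)@a).round(1),((p-c0)@[a[1],-a[0]]).round(1))
print(robot.current_contact_force())
```

```text
band [array([53.9, 49.4]), array([52.1, 35.8]), array([51.2, 21.2])] index [array([52.5, 99.2]), array([50.5, 91.3]), array([50.1, 80.7])]
white [ 571.3 -193.4] -50.4 -0.3
head [542.4 -98.7] 48.6 -0.5
gauge [543.  -99.1] 48.0 -0.1
[ 0.67681268 -0.6927999  -0.72028022]
```

About 1 mm short of the well centre, against a 4 mm clearance, so I press the rod.

Run:
```python
from h import *
o=ori(0); P=lambda z:[542.5,-98.5,z]
robot.move_ptp(P(275),o); robot.move_linear(P(240),o,speed=100)
robot.sleep(.2);print('F0',robot.current_contact_force())
r=robot.move_linear(P(158),o,speed=22,f_stop=20)
print(r,robot.current_tcp_pos(),robot.current_contact_force(),robot.current_t())
robot.sleep(.4);print(robot.current_tcp_pos(),robot.current_contact_force())
```

```text
F0 [-0.43334723 -0.09018721  0.05869608]
True [543.1041022  -98.67208741 173.1117425 ] [-0.12171562  0.3946415   5.1064325 ] 13.0417
[543.05464832 -98.67596537 173.06337397] [-0.09344202  0.15341352  5.49104168]
```

Run:
```python
from h import *
o=ori(0); P=lambda z:[542.5,-98.5,z]
r=robot.move_linear(P(167),o,speed=10,f_stop=22)
print(r,robot.current_tcp_pos(),robot.current_contact_force(),robot.current_t())
robot.move_linear(P(225),o,speed=150)
robot.move_gripper(.45)
robot.sleep(.1);print('F0',robot.current_contact_force(),robot.current_gripper_width())
g=grab('top','top3')
grab('wrist','wrist3');s=grab('scene','scene3')
A=cv2.resize(g['img'][170:280,210:310],(400,440),interpolation=cv2.INTER_CUBIC)
B=cv2.resize(s['img'][180:290,225:325],(400,440),interpolation=cv2.INTER_CUBIC)
cv2.imwrite('pics/c4.png',np.hstack([A,B]))
```

```text
True [544.07185997 -98.66062471 173.11040764] [-0.54790483  1.53239854  5.48047931] 13.85
F0 [0.34662108 0.12731171 0.62267195] 0.4539450730627242
```

View pics/c4.png

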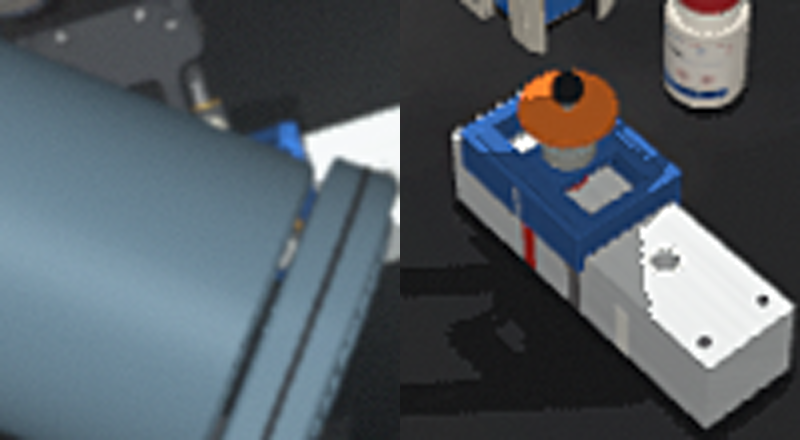

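The rod is down and stopped firm at 173.1 twice (depth about 54 mm). The index line is still at the red band. Next is the collar, with its top expected to go from about 149 to 132.

Run:
```python
from h import *
o=ori(0); P=lambda z:[542.5,-98.5,z]
robot.move_linear(P(156),o,speed=100)
print(robot.current_contact_force())
r=robot.move_linear(P(126),o,speed=15,f_stop=14)
print(r,robot.current_tcp_pos(),robot.current_contact_force(),robot.current_t())
```

```text
[0.8181026  0.3124791  0.10394381]
True [542.5760064  -98.52293456 132.32012613] [-0.53524936 -0.68762553  4.21652418] 17.725
```

Run:
```python
from h import *
o=ori(0); P=lambda z:[542.5,-98.5,z]
robot.move_linear(P(200),o,speed=120); robot.move_gripper(0)
robot.move_linear(P(178),o,speed=80); robot.sleep(.1)
r=robot.move_linear(P(165),o,speed=8,f_stop=4)
print('head touch',r,robot.current_tcp_pos(),robot.current_contact_force())
robot.move_linear(P(280),o,speed=200)
robot.move_ptp([330,-420,280],o)
print(robot.current_t())
d=grab('top','top5');s=grab('scene','scene5')
A=cv2.resize(d['img'][120:300,150:400],(500,360),interpolation=cv2.INTER_CUBIC)
B=cv2.resize(s['img'][190:280,235:310],(300,360),interpolation=cv2.INTER_CUBIC)
cv2.imwrite('pics/c5.png',np.hstack([A,B]))
```

```text
head touch True [542.48877517 -98.48748078 173.23481869] [-1.14417535  0.367671    4.32799247]
22.6917
```

View pics/c5.png

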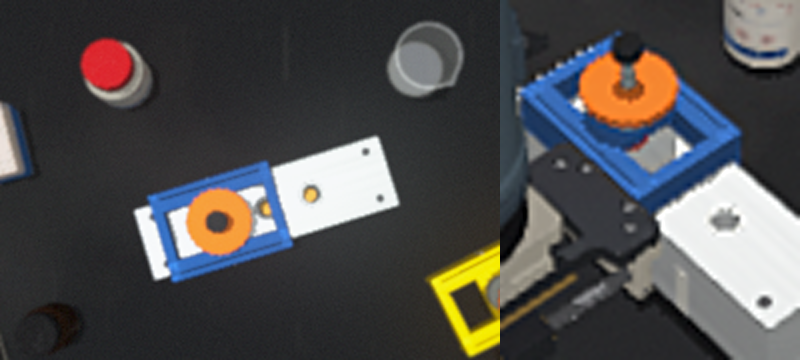

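The collar, at scene crop (628,88), is on the boss with the rod showing above it. The head height is unchanged at 173.2, the gauge is seated and the jars and beaker are in place. I'm handing in.

```bash
python3 -c "
from h import *
robot.hand_in();print(robot.current_t())"
```

```text
the job is handed in; nothing more can be done
the job is handed in; nothing more can be done
```

I slid the blue gauge along the block to the red well, pressed the rod until it bottomed, then pushed the orange collar down onto the boss. I handed the job in at about 23 s; it reported no verdict.

- **Gauge position:** the rod was about 1 mm short of the red well's centre in both the top and scene views, within the 4 mm clearance. I did not correct it further.
- **Rod:** it stopped firm with its head top at 173.1 mm on two presses, which puts the tip about 57 mm below the block's top (about 54 mm to the untouched disc, within the stated 40–60 mm). A light touch after the collar was seated found it at 173.2 mm, so it stayed bottomed.
- **Collar:** the push stopped with the collar's top at 132.3 mm, against 132 mm expected when it sits on the boss.
- **Surroundings:** the last pictures show the gauge seated, the jars and beaker looking undisturbed and the robot clear of everything.

None of these final checks failed or disagreed by more than about 1 mm.

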